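Load and lock a bead drilling jig

ROBOT

A 6-joint arm with a two-finger parallel gripper is mounted at the origin on the work surface. World frame = base frame: x ahead of the robot, y to its left, z up, the work surface at z = 0. Lengths are in m, angles in rad, forces in N, time in s.
With the tool pointing down it reaches from about 0.275 to 0.825 m from the base axis. Payload 4.9 kg.
Tool frame: the origin (TCP) lies where the fingers leave the gripper's body, on its centre line; the fingertips stand 73 mm ahead of it and the grasp point (between the pads) lies 54 mm ahead of it; x points along the fingers, z is the direction in which the jaws open and shut, and the axes are right-handed (so a half turn about x gives the same grasp; the last joint's range is limited). The gripper opens to 85 mm and grips with 20 to 120 N. Pads are 22 mm wide; open, the fingers measure 114 mm over their backs; the gripper's body (76 mm by 85 mm) begins 54 mm behind the grasp point. The pads swing forward as they close: fully open they stand 13 mm farther back than shut.
Start: joints at [-1.419, 0.326, -0.193, 1.052, 0, 1.437], TCP at [0.155, -0.528, 0.304] pointing down, gripper open.
Joint ranges: [-2.65, 2.65], [-0.97, 1.79], [-1.3, 1.35], [-1.93, 2.1], [-1.47, 1.37], [-3.14, 3.14]. Speed limits (rad/s): [2.57, 2.57, 3.14, 3.14, 3.14, 3.14].

INTERFACE

Orientations are given as a unit quaternion [x, y, z, w].
In Python, from cell import goto, move_l, set_joints, grip, pause, ik, get_obs, capture, camera_params, IKError, finish_job, boxes_of, cut_out, pinpoint gives the robot as it stands. Calls block until the motion is done:
- goto(position, orientation): joint-space move of the TCP to a pose.
- move_l(position, ori=None, v=0.15): straight line of the TCP; ori=None keeps the orientation; v is the mean speed in m/s.
- set_joints(angles): joint-space move.
- grip(opening, squeeze=None): finger opening in m; squeeze is the grip in N (None keeps the last); returns when the fingers have stopped.
- pause(seconds).
- ik(position, orientation): joint angles nearest the present ones, or None.
- get_obs(): the state.
- capture(name): name is "scene" or "top" or "wrist"; returns the picture (480x640x3 uint8, red, green, blue); there is no depth.
- camera_params(name): a dict with "fx", "fy", "cx", "cy" (pixels), "rvec" (rotation vector, rad) and "tvec" (3), from world to camera coordinates, as OpenCV has them. Camera axes: x right, y down, z forward; pixel columns grow to the right and rows downward; lengths in m; the calibration is good to about 2 mm. A picture is of the moment at which its call begins: read the wrist's pose just before it. camera_params takes no time and is no camera call; for the wrist camera it gives the pose at the moment of the call.
A pose or a line that the arm cannot do raises IKError and nothing moves.
- finish_job(): hands the job in, once; it reports no verdict.
Trained networks look in the newest picture that a camera, given by its name, has taken for a name from the list of things; names that differ only in an ending like _2 or _b are one class to them, and where a whole thing is asked for, a point or a joint stands for the part that bears it (a point fixed in the world has none). Each returns a list of dicts, best first, with "confidence" (0 to 1); they miss things now and then, are a little off and sometimes report something else, mostly with a low value. They report only what shows in the picture. A call takes as long as a camera call. They do not tell look-alikes from the thing itself.
- boxes_of(camera, query): "location" ([x, y, z] in m, in world coordinates, good to about 4 mm: the middle of the surface that is visible of it).
- cut_out(camera, query): "region" (480x640 bool, what is visible of it).
- pinpoint(camera, query): "location" ([x, y, z] in m, in world coordinates, good to about 4 mm: a listed point, or the origin of a listed thing).
The state is a dict: "t": time; "q": joint angles; "qvel": joint speeds; "joint_efforts": joint torques, N m; "position": TCP position; "tool_rot": TCP orientation; "ft_force": force on the tool from outside, world axes, zero at the start; "ft_torque": the same for the moment, N m; "gripper_width": finger opening in m.
Only numpy, scipy, OpenCV 4.12 (cv2) and the standard library are available. Lean on these libraries where they do the work, as an engineer would, in place of code of your own. Each camera call takes 0.05 s, during which the arm holds its last target.

TASK

Load the drilling jig for the next set of beads: take the three plain wooden beads one by one from the drilled rail and drop each into the pocket of the jig made for its size, largest in the largest, then swing the hinged steel guide leaf fully down over them, gently and without slamming it, and lock it by turning the screw head at its end a quarter turn clockwise. Leave the other things on the bench where they are.

Things in the scene. Friction and masses are not known exactly. Their poses are not given: they have to be found in the camera images.
- jig: bead drilling jig fixed to the bench (sizes in mm, angles in rad). Aluminium block 80 (x) x 230 (y) x 40 high, origin at the centre of its underside. Three pockets in a row along y. Leaf hinge on a riser at the -y end, 27 over the block's top; at the +y end (y 78 to 114) a rest post 40 wide, 31 over the block's top, carries the leaf's end and the screw. Clamp feet 14 high reach to x = 69 either side
- pocket_large (a point): centre of the mouth of the largest pocket, at the block's top (40 above the bench), 50 to the -y side of the jig's centre. Round bore 32.3 across, 36 deep; the large bead sits on its rim with its centre 10.0 above this point. Axes as the jig's
- pocket_medium (a point): centre of the mouth of the middle pocket, at the block's top over the jig's centre. Bore 27.2 across; the medium bead sits with its centre 8.4 above this point
- pocket_small (a point): centre of the mouth of the smallest pocket, at the block's top, 46 to the +y side of the jig's centre. Bore 22.1 across; the small bead sits with its centre 6.8 above this point
- bead_large: plain wooden ball 38 across, about 30 g; origin at its centre (its axes mean nothing). Starts on the rail, any place
- bead_medium: plain wooden ball 32 across, about 18 g; origin at its centre. Starts on the rail, any place
- bead_small: plain wooden ball 26 across, about 11 g; origin at its centre. Starts on the rail, any place
- rail: dark hardwood strip fixed to the bench, 220 (its x) x 30 (its y) x 30 high, origin at the centre of its underside. Four shallow holes 20 across in its top, at x = -84, -28, 28 and 84; the beads stand in three of them, centres 46 (large), 42 (medium) and 38 (small) above the bench
- leaf (a joint): angle of the guide leaf about its hinge: 0 = closed, level on its rest post; it starts open, past upright, at 1.85 to 2.1. A stiff friction hinge (0.6 N m): the leaf stays where it is left, and takes about 1 to 4 N at its end to move
- leaf_hinge (a point): middle of the leaf's hinge pin, 75 above the bench and 100 to the -y side of the jig's centre; the pin runs along the jig's x
- leaf_lip (a point): point on the leaf's upper face (outer face when open), mid-width, 10 from its free end; y from hinge to free end, z out of the upper face. Leaf: steel plate 70 wide, 8 thick, reaching 246 from the pin, mid-plane through the pin: closed, its top is 79 above the bench and its end at jig y = 146. A slot lets the screw head through; bush noses below stop 1.5 over each seated bead
- screw (a joint): turn of the quarter-turn locking screw: 0 = unlocked, its bar head lying along the leaf's slot (jig y); grows clockwise seen from above to the stop at 1.571, bar across the slot, locked. Friction 0.05 N m, stays where it is left
- screw_head (a point): centre of the top of the screw's bar head, on the screw's axis, 88 to the +y side of the jig's centre and 103 above the bench. The bar is 36 long, 11 wide and 19 high, and stands 24 proud of the closed leaf
- figurine: pale carved seated figure with a fan crown, 120 tall, 60 wide at its plinth; loose, not part of the job
- gouge: carving gouge lying flat: turned wood handle 115 long and 30 thick, steel blade; 240 long, origin where handle and blade meet; loose, not part of the job
- mallet: round wooden carver's mallet lying on its side: head 80 across and 100 long, handle 26 thick, 250 long in all, origin under the head's middle; loose, not part of the job
- brush: flat paint brush lying down, 180 long, 42 wide; loose, not part of the job
- sanding_block: cork sanding block 100 x 60 x 32; loose, not part of the job
- wax_tin: round brass-coloured wax tin, 70 across, 45 tall; loose, not part of the job
- glue_bottle: white glue bottle, 52 across, 150 tall; loose, not part of the job
Mind the look-alikes: they are no part of the job. Leave any white look-alike of the bead_large alone.

How it is judged:
By the outcome, as a careful person would: the job done as asked, in the order asked, and still so for the second after the job is handed in, with the robot touching nothing.
It also fails if it takes over 72 s, if anything falls off the work surface, if the arm or the gripper's body presses on something with over 40 N, if the wrist force passes 120 N, or if a joint passes its speed limit or range.

## Working session

There is one attempt and no reset: what is moved stays moved. The work goes in short steps, each a Python script; the robot and the scene stay as the last script left them, time stands still between calls to the robot, and variables do not carry over. Pictures are saved under pics/ and viewed, and the job is handed in when it is done.

```bash
ls; mkdir -p pics; python3 - <<'E'
from cell import *
import cv2
for n in ("scene","top"):
    cv2.imwrite(f"pics/{n}0.png",capture(n)[:,:,::-1])
    p=camera_params(n);print(n,p)
    for q in ("jig","rail","bead_large","bead_medium","bead_small","pocket_large","pocket_medium","pocket_small","leaf_hinge","leaf_lip","screw_head","figurine","glue_bottle","gouge","mallet","wax_tin","brush","sanding_block"):
        try: print(q,[( [round(float(v),4) for v in d["location"]],round(d["confidence"],2)) for d in pinpoint(n,q)])
        except Exception as e: print(q,e)
print(get_obs())
E
```

```text
pics
scene {'fx': 616.2203912313905, 'fy': 616.2203912313905, 'cx': 314.87448325289967, 'cy': 241.25220883335138, 'rvec': array([ 0.71372434,  2.78811573, -0.81257624]), 'tvec': array([ 0.47800014, -0.18982548,  2.11172551])}
jig [([0.4837, -0.1164, 0.04], 0.66), ([0.4831, -0.1211, -0.001], 0.61)]
rail [([0.5191, 0.2737, 0.0019], 0.58)]
bead_large [([0.4452, 0.2392, 0.0449], 0.64), ([0.4469, 0.1574, 0.0183], 0.63), ([0.3332, 0.3132, 0.018], 0.63), ([0.3541, 0.2407, 0.0191], 0.4)]
bead_medium [([0.5018, 0.2632, 0.0455], 0.6), ([0.5201, 0.2713, -0.0005], 0.44), ([0.4861, -0.1144, 0.0382], 0.29)]
bead_small [([0.592, 0.3065, 0.0415], 0.4)]
pocket_large [([0.4939, -0.1691, 0.0448], 0.69)]
pocket_medium [([0.4812, -0.116, 0.0397], 0.71)]
pocket_small [([0.4732, -0.0716, 0.0399], 0.7)]
leaf_hinge [([0.501, -0.2186, 0.0725], 0.82)]
leaf_lip [([0.5194, -0.324, 0.2865], 0.85), ([0.5191, 0.2714, -0.0018], 0.25)]
screw_head [([0.4694, -0.0341, 0.1053], 0.39)]
figurine [([0.7296, 0.0342, -0.0007], 0.85), ([0.5231, -0.3235, 0.2864], 0.28)]
glue_bottle [([0.5692, -0.5235, 0.0015], 0.79)]
gouge [([
[... 1497 characters left out ...]
.005], 0.71)]
{'t': 1.9, 'q': array([-1.41921458e+00,  3.26185218e-01, -1.92562616e-01,  1.05200613e+00,
       -1.98930606e-05,  1.43659199e+00]), 'qvel': array([-6.34259047e-05, -1.60562674e-04,  1.39731506e-03,  5.79287749e-04,
       -5.44685620e-04,  2.95354645e-04]), 'joint_efforts': array([-1.61855423e-03, -4.43310857e+01,  2.62756598e+01,  1.21009296e-03,
       -3.71026172e-04,  4.79178723e-06]), 'position': array([ 0.15506065, -0.52772326,  0.30390311]), 'tool_rot': array([ 0.42368493,  0.56610195, -0.42371596,  0.56611346]), 'ft_force': array([ 0.22212774, -0.72182363, -0.02143022]), 'ft_torque': array([ 0.02428752,  0.00161486, -0.02186651]), 'gripper_width': 0.08596066777897973}
```

View pics/scene0.png

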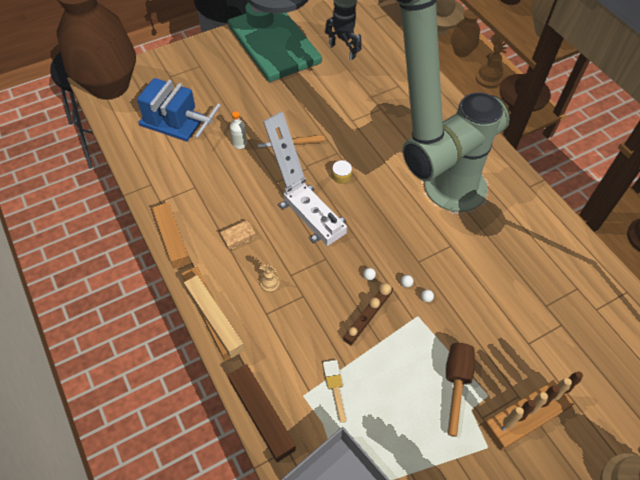

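View pics/top0.png

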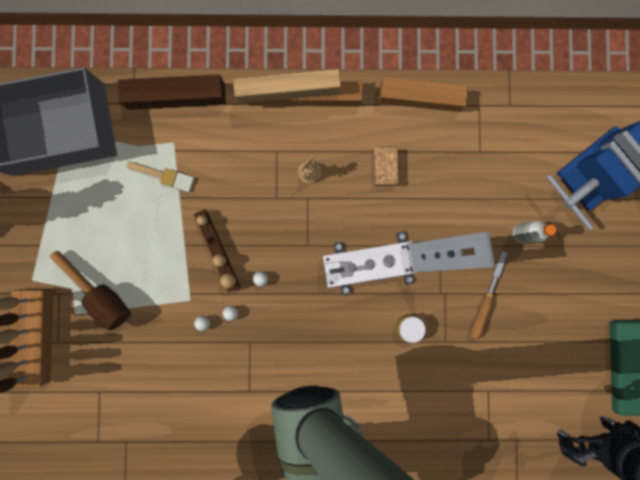

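```bash
python3 - <<'E'
import cv2
t=cv2.imread("pics/top0.png");c=t[110:260,60:300]
cv2.imwrite("pics/topcrop.png",cv2.resize(t[120:270,80:260],None,fx=4,fy=4,interpolation=cv2.INTER_CUBIC)[:600,:720])
t=cv2.imread("pics/scene0.png")
cv2.imwrite("pics/scenecrop.png",cv2.resize(t[230:380,380:580],None,fx=4,fy=4,interpolation=cv2.INTER_CUBIC))
E
```

```text
(no output)
```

View pics/topcrop.png

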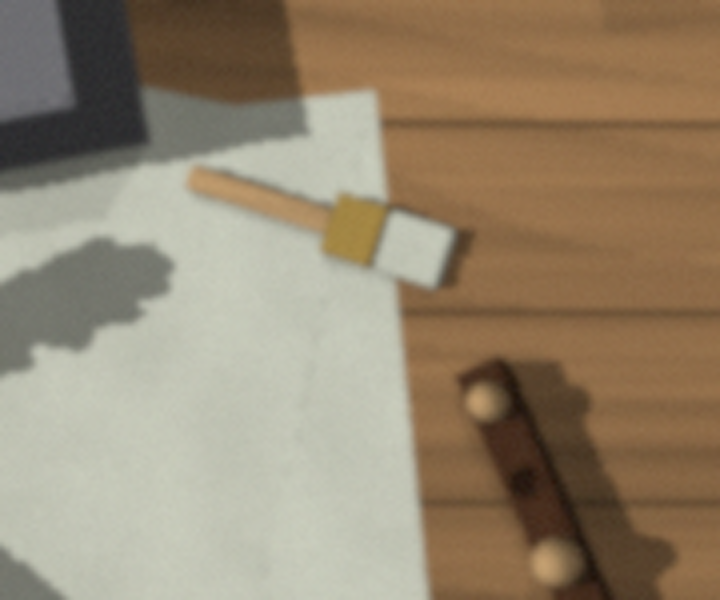

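The wooden ball to take as the large bead is at top (228,282) / scene (386,289), in the rail's hole nearest the robot. Its look-alikes are the three white balls on the bench at top (261,279), (231,313) and (202,324). The medium bead is at top (218,261) and the small one at (201,220). Next I'll check that choice in a crop and plan the poses.

```bash
cat > h.py <<'E'
from cell import *
import numpy as np, cv2
from scipy.spatial.transform import Rotation as R
def ori(u):
    u=np.array([u[0],u[1],0.]);u/=np.linalg.norm(u)
    x=np.array([0,0,-1.]);return R.from_matrix(np.c_[x,np.cross(u,x),u]).as_quat()
def best(p,u):
    out=[]
    for s in (1,-1):
        o=ori(s*np.array(u)); q=ik(p,o)
        if q is not None: out.append((abs(q[5]),o,q))
    out.sort(key=lambda a:a[0]); return out
def loc(cam,q,n=3):
    for d in pinpoint(cam,q)[:n]: print(cam,q,np.round(d["location"],4),round(d["confidence"],2))
def proj(cam,P,prm=None):
    p=prm or camera_params(cam)
    K=np.array([[p['fx'],0,p['cx']],[0,p['fy'],p['cy']],[0,0,1]])
    return cv2.projectPoints(np.array(P,float).reshape(-1,1,3),p['rvec'],p['tvec'],K,None)[0].reshape(-1,2)
def ray(cam,px,z,prm=None):
    p=prm or camera_params(cam); Rm=cv2.Rodrigues(p['rvec'])[0]
    d=Rm.T@np.array([(px[0]-p['cx'])/p['fx'],(px[1]-p['cy'])/p['fy'],1]); c=-Rm.T@np.array(p['tvec']).ravel()
    return c+d*(z-c[2])/d[2]
E
python3 - <<'E'
from h import *
t=cv2.imread("pics/top0.png")
cv2.imwrite("pics/topcrop2.png",cv2.resize(t[200:340,180:300],None,fx=4,fy=4,interpolation=cv2.INTER_CUBIC))
for n,z in (("bead_large",.046),("bead_medium",.042),("bead_small",.038)):
  for cam in("top","scene"):
    for d in cut_out(cam,n)[:1]:
        ys,xs=np.nonzero(d["region"]); print(n,cam,xs.mean(),ys.mean(),xs.size,ray(cam,(xs.mean(),ys.mean()),z+.004).round(4),round(d["confidence"],2))
yaw=np.arctan2(.071,.155); r=np.array([np.cos(yaw),np.sin(yaw)]);u=[-r[1],r[0]]
for p in ((.446,.237,.2),(.50,.263,.12),(.60,.309,.104)):
    for b in best(p,u): print(p,b[2].round(2) if hasattr(b[2],'round') else b[2])
jy=np.array([-.172,.985]);jx=np.array([.985,.172]);c=np.array([.4845,-.1185])
for y,z,uu in((-.05,.112,jx),(0,.112,jx),(.046,.112,jx),(.088,.16,jx),(.088,.16,jy),(-.21,.346,jx),(-.1,.385,jx),(.125,.152,jx)):
    p=c+jy*y
    for b in best([*p,z],uu): print(y,np.round(b[2],2))
E
```

```text
bead_large top 201.61271676300578 322.78034682080926 173 [0.3378 0.301  0.05  ] 0.62
bead_large scene 384.0063694267516 288.5859872611465 157 [0.445  0.2421 0.05  ] 0.68
bead_medium top 219.0793650793651 259.75396825396825 126 [0.4949 0.2606 0.046 ] 0.42
bead_medium scene 300.5783828382838 186.26540154015402 3636 [ 0.4808 -0.2175  0.046 ] 0.6
(0.446, 0.237, 0.2) [ 0.34  0.34 -0.46  0.77  0.   -0.09]
(0.446, 0.237, 0.2) [ 0.34  0.34 -0.46  0.77  0.    3.05]
(0.5, 0.263, 0.12) [ 0.35  0.54 -0.38  0.65  0.   -0.08]
(0.5, 0.263, 0.12) [ 0.35  0.54 -0.38  0.65  0.    3.07]
(0.6, 0.309, 0.104) [ 0.37  0.73 -0.06  0.78  0.   -0.06]
(0.6, 0.309, 0.104) [ 0.37  0.73 -0.06  0.78  0.    3.08]
-0.05 [-0.47  0.49 -0.51  0.58  0.    0.93]
-0.05 [-0.47  0.49 -0.51  0.58  0.   -2.21]
0 [-0.39  0.46 -0.57  0.55  0.    1.01]
0 [-0.39  0.46 -0.57  0.55  0.   -2.13]
0.046 [-0.31  0.43 -0.61  0.53  0.    1.09]
0.046 [-0.31  0.43 -0.61  0.53  0.   -2.05]
0.088 [-0.22  0.34 -0.59  0.64  0.    1.17]
0.088 [-0.22  0.34 -0.59  0.64  0.   -1.97]
0.088 [-0.22  0.34 -0.59  0.64  0.   -0.4 ]
0.088 [-0.22  0.34 -0.59  0.64  0.    2.74]
-0.21 [-0.68  0.43  0.06  1.21  0.    0.72]
-0.21 [-0.68  0.43  0.06  1.21  0.   -2.42]
-0.1 [-0.54  0.28 -0.05  1.24  0.    0.85]
-0.1 [-0.54  0.28 -0.05  1.24  0.   -2.29]
0.125 [-0.15  0.34 -0.62  0.61  0.    1.25]
0.125 [-0.15  0.34 -0.62  0.61  0.   -1.89]
```

View pics/topcrop2.png

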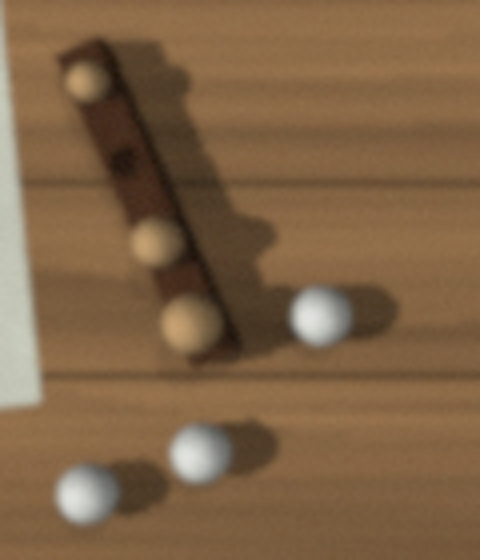

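The crop shows the plain wooden large bead at top (228,281), medium at (219.5,260.5) and small at (202,220), with the three white balls off the rail. I'll look at the jig first because it's on the way, then at the rail, both with the wrist camera.

```bash
python3 - <<'E'
from h import *
jy=np.array([-.172,.985]);jx=np.array([.985,.172]);c=np.array([.4845,-.1185])
goto([*(c+jy*0.03),.36],ori(jx)); print(get_obs()['t'])
P=camera_params("wrist");cv2.imwrite("pics/wj.png",capture("wrist")[:,:,::-1]);np.save("wj.npy",P,allow_pickle=True);print(P)
for q in("jig","pocket_large","pocket_medium","pocket_small","leaf_hinge","leaf_lip","screw_head"):loc("wrist",q,2)
goto([.5,.255,.32],best([.5,.255,.32],[-.418,.908])[0][1]); print(get_obs()['t'])
P=camera_params("wrist");cv2.imwrite("pics/wr.png",capture("wrist")[:,:,::-1]);np.save("wr.npy",P,allow_pickle=True)
for q in("rail","bead_large","bead_medium","bead_small"):loc("wrist",q,4)
print(get_obs()['t'])
E
```

```text
4.175
{'fx': 432.0193089165236, 'fy': 432.0193089165236, 'cx': 323.6156715947683, 'cy': 242.2587065158966, 'rvec': array([-2.81986593, -0.24268861, -0.03837585]), 'tvec': array([-0.4559555 , -0.21930378,  0.3810789 ])}
wrist jig [ 0.4824 -0.1179  0.0007] 0.62
wrist pocket_large [ 0.4957 -0.1688  0.042 ] 0.71
wrist pocket_large [ 0.4877 -0.1195  0.0367] 0.52
wrist pocket_medium [ 0.488  -0.1206  0.0388] 0.73
wrist pocket_small [ 0.4798 -0.0707  0.041 ] 0.92
wrist leaf_hinge [ 0.3216 -0.2267 -0.0015] 0.67
wrist leaf_hinge [ 0.4998 -0.218   0.0718] 0.6
wrist screw_head [ 0.4709 -0.0289  0.105 ] 0.97
5.8833
wrist rail [ 0.5198  0.2756 -0.0011] 0.85
wrist bead_large [0.3338 0.3072 0.0213] 0.95
wrist bead_large [0.3616 0.2385 0.019 ] 0.76
wrist bead_large [0.4476 0.1614 0.0172] 0.7
wrist bead_large [0.4436 0.2369 0.0478] 0.63
wrist bead_medium [0.4962 0.2636 0.0434] 0.67
wrist bead_small [0.5931 0.3081 0.0359] 0.82
6.1333
```

View pics/wj.png

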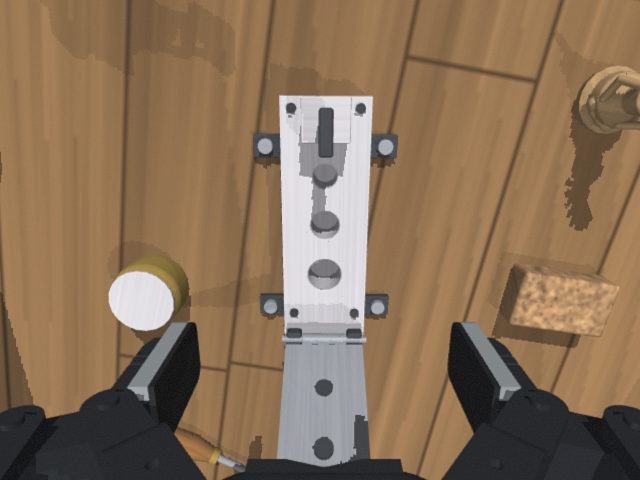

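View pics/wr.png

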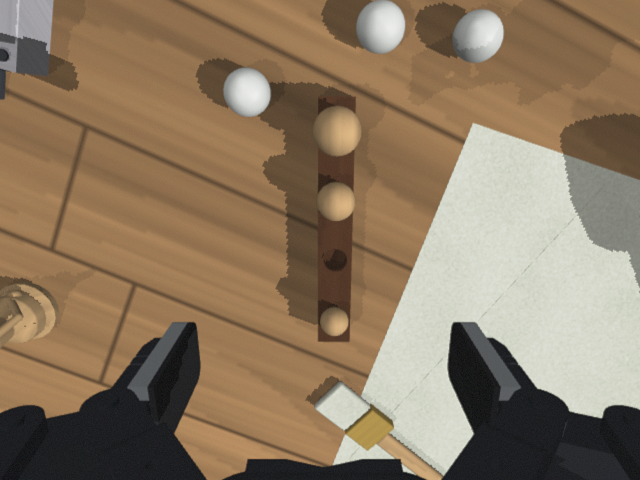

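The wrist views show the jig's pockets at (324,274), (325,224) and (325,176) with the screw bar at (326,132). On the rail the beads are at (337,131), (336,202) and (334,322), with white balls off the rail at (247,92), (380,26) and (478,36). I'll fit poses from these pixels.

```bash
python3 - <<'E'
from h import *
from scipy.optimize import least_squares
P=np.load("wj.npy",allow_pickle=True).item(); W=np.load("wr.npy",allow_pickle=True).item()
im=cv2.imread("pics/wj.png"); cv2.imwrite("pics/wjc.png",cv2.resize(im[85:345,240:400],None,fx=2.3,fy=2.3,interpolation=cv2.INTER_CUBIC))
pts=[(324.5,274,.04),(325,224.5,.04),(325,176,.04),(326,107.5+25,.103)]
w=[ray("w",p[:2],p[2],P) for p in pts]; print(np.round(w,4))
loc_=np.array([[0,-.05],[0,0],[0,.046],[0,.088]])
f=lambda s:(np.array([s[:2]+R.from_euler('z',s[2]).as_matrix()[:2,:2]@l for l in loc_])-np.array(w)[:,:2]).ravel()
s=least_squares(f,[.485,-.118,.17]);print("jig",s.x.round(4),(s.fun*1e3).round(1))
b=[ray("w",p[:2],p[2],W) for p in((337,131,.046),(336.5,202,.042),(334.5,321.5,.038))]; print(np.round(b,4))
tp=[ray("top",p[:2],p[2]) for p in((227.8,281,.046),(219.5,260.5,.042),(202,220.2,.038))]; print("top",np.round(tp,4))
lo=np.array([[-.084,0],[-.028,0],[.084,0]])
for bb in(b,tp):
  f=lambda s:(np.array([s[:2]+R.from_euler('z',s[2]).as_matrix()[:2,:2]@l for l in lo])-np.array(bb)[:,:2]).ravel()
  s=least_squares(f,[.52,.27,.4]);print("rail",s.x.round(4),(s.fun*1e3).round(1))
E
```

```text
[[ 0.4928 -0.1682  0.04  ]
 [ 0.4847 -0.119   0.04  ]
 [ 0.4769 -0.0742  0.04  ]
 [ 0.4702 -0.0326  0.103 ]]
jig [ 0.4846 -0.1192  0.166 ] [ 0.1 -0.3 -0.1 -0.2  0.1  0.4 -0.1  0.1]
[[0.4424 0.2393 0.046 ]
 [0.494  0.2632 0.042 ]
 [0.596  0.3093 0.038 ]]
top [[0.4415 0.238  0.046 ]
 [0.493  0.2605 0.042 ]
 [0.5954 0.3073 0.038 ]]
rail [0.5193 0.2744 0.427 ] [ 0.4  0.4 -0.2 -0.4 -0.3 -0. ]
rail [0.5185 0.2724 0.4237] [ 0.3 -0.1 -0.   0.4 -0.3 -0.3]
```

View pics/wjc.png

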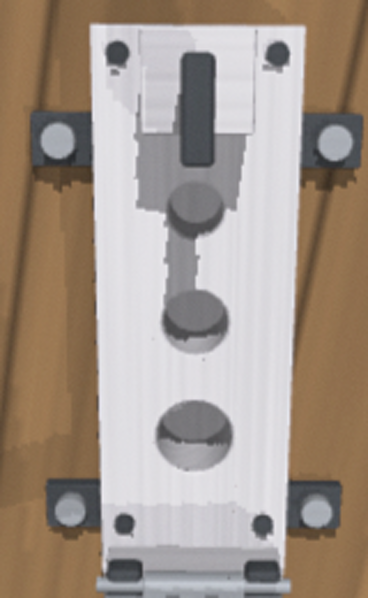

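```bash
cat >> h.py <<'E'
JC=np.array([.4846,-.1190]);JA=.166;RC=np.array([.5190,.2737]);RA=.4255
jx=np.array([np.cos(JA),np.sin(JA)]);jy=np.array([-np.sin(JA),np.cos(JA)])
rx=np.array([np.cos(RA),np.sin(RA)]);ry=np.array([-np.sin(RA),np.cos(RA)])
def bead(rxoff,d,zg,pocket,zp):
    a=RC+rx*rxoff; o=ori(ry)
    goto([*a,.20],o); grip(.060,20); move_l([*a,zg],v=.12)
    grip(d-.006,25); w=get_obs()['gripper_width']; print('grip',w,get_obs()['t'])
    if abs(w-d)>.005: print("BAD grip"); raise SystemExit
    move_l([*a,.20],v=.2)
    b=JC+jy*pocket; o=ori(jx)
    goto([*b,.22],o); print('w',get_obs()['gripper_width'])
    move_l([*b,zp],v=.1); print('f',get_obs()['ft_force'].round(2)); grip(.060)
    move_l([*b,.22],v=.2); print('t',get_obs()['t'])
E
python3 - <<'E'
from h import *
bead(-.084,.038,.106,-.05,.1145)
cv2.imwrite("pics/b1.png",capture("wrist")[:,:,::-1])
E
```

```text
grip 0.036755801714485815 8.375
w 0.03631922920201412
f [0.09 0.58 0.05]
t 12.75
```

View pics/b1.png

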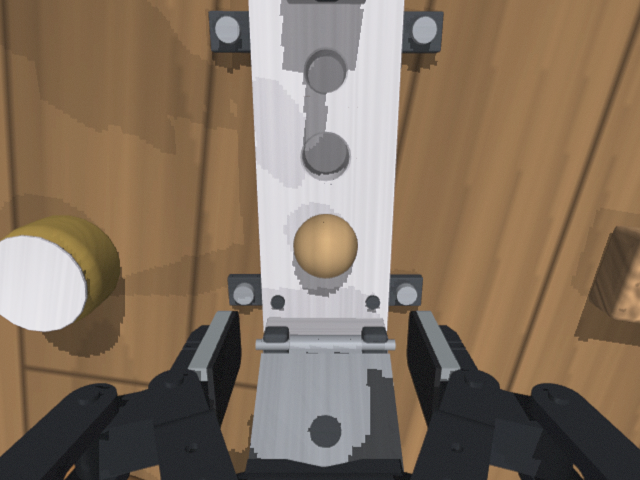

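The large bead sits centred on the large pocket at pixel (325,246). Next are the medium and small beads.

```bash
python3 - <<'E'
from h import *
bead(-.028,.032,.106,0,.1145)
cv2.imwrite("pics/b2.png",capture("wrist")[:,:,::-1])
bead(.084,.026,.1045,.046,.1140)
cv2.imwrite("pics/b3.png",capture("wrist")[:,:,::-1])
p=[*(JC+jy*0.02),.36]; goto(p,ori(jx))
P=camera_params("wrist");cv2.imwrite("pics/b4.png",capture("wrist")[:,:,::-1])
for y,z in((-.05,.05),(0,.0484),(.046,.0468),(.088,.103)): print(proj("w",[*(JC+jy*y),z],P).round(1))
cv2.imwrite("pics/top1.png",capture("top")[:,:,::-1])
loc("top","leaf_lip",1);loc("top","leaf_hinge",1);capture("scene");loc("scene","leaf_lip",1);print(get_obs()['t'])
E
```

```text
grip 0.0300771712177737 15.9083
w 0.030295384055404644
f [ 0.16 -0.09  0.8 ]
t 20.2333
grip 0.02407551352174153 23.4833
w 0.0245266237558761
f [ 1.2  -0.44 -0.12]
t 27.925
[[325.1 269. ]]
[[325.2 217.1]]
[[325.2 166. ]]
[[325.5 118.5]]
top leaf_lip [ 0.5199 -0.3274  0.2806] 0.83
scene leaf_lip [ 0.5224 -0.3265  0.2836] 0.94
28.9
```

View pics/b4.png

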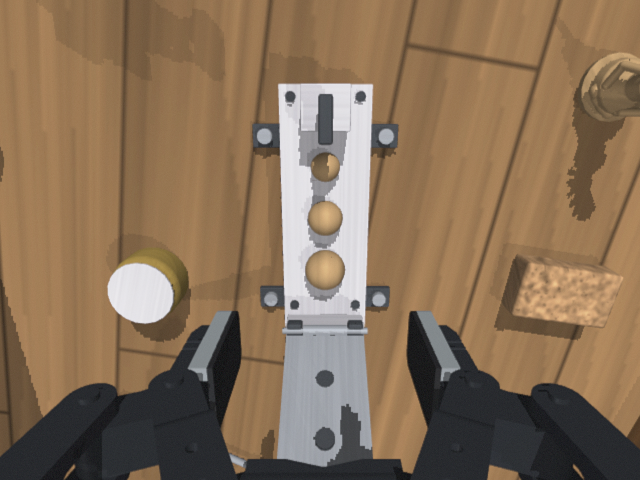

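All three beads are in their pockets; wrist pixels (325,269), (325,217) and (325,166) match the predicted seated positions within about 1 px. The leaf is at about 2.05 rad. Next I'll push it over with the closed fingers along its arc.

```bash
cat >> h.py <<'E'
def corner(th):
    n=np.array([-np.sin(th),np.cos(th)]);d=np.array([np.cos(th),np.sin(th)]);H=np.array([-.1,.075])
    E=H+.246*d+.004*n
    if th>=np.pi/2: return E-np.array([0,.025])
    r=np.interp(th,[1.0,1.5],[.236,.221]); return H+r*d+.004*n
def tcp(c,dz=0): 
    return [*(JC+jy*(c[0]-.011)),c[1]+.073+dz]
E
python3 - <<'E'
from h import *
o=ori(jx); c=corner(2.05); A=tcp(c-np.array([.035,0]))
for q in ([*A[:2],.46],A,tcp(corner(1.57)),tcp(corner(0))): print(np.round(ik(q,o),2))
grip(0.0); 
b=get_obs()['position']; move_l([b[0],b[1],.46],v=.25)
goto([*A[:2],.46],o); move_l(A,v=.2); print(get_obs()['t'],get_obs()['ft_force'].round(2),get_obs()['gripper_width'])
ths=[2.05,1.9,1.75,1.6,1.4]
for th in ths:
    move_l(tcp(corner(th)),v=.09); s=get_obs(); print(th,round(s['t'],2),s['ft_force'].round(2))
    if np.linalg.norm(s['ft_force'])>25: print("stop");break
cv2.imwrite("pics/l1.png",capture("scene")[:,:,::-1])
loc("scene","leaf_lip",1)
E
```

```text
[-0.74  0.5   0.46  1.53  0.    0.67]
[-0.74  0.5   0.16  1.23  0.    0.67]
[-0.57  0.3  -0.06  1.21  0.    0.84]
[-0.15  0.34 -0.62  0.61  0.    1.25]
31.8917 [-1.12 -0.39  0.65] 0.00014992011224110156
2.05 32.43 [ 0.72 -0.75 -0.1 ]
1.9 32.99 [ 0.15 -0.12  0.08]
1.75 33.55 [-0.29  0.68 -0.82]
1.6 34.11 [-0.03  0.03  0.33]
1.4 34.76 [-0.41  0.16  0.97]
scene leaf_lip [ 0.4957 -0.1783  0.3116] 0.7
```

View pics/l1.png

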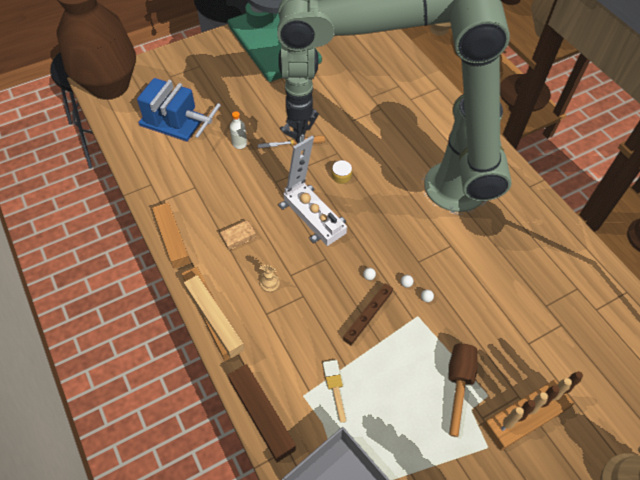

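The leaf follows the fingers, with its lip seen at about 1.4 rad as commanded. I'll continue, slowing toward the end.

```bash
python3 - <<'E'
from h import *
for th,v in ((1.2,.09),(1.0,.09),(.8,.09),(.6,.08),(.45,.07),(.3,.06),(.2,.05),(.12,.035),(.06,.025),(.025,.015)):
    move_l(tcp(corner(th)),v=v); s=get_obs(); print(th,round(s['t'],2),s['ft_force'].round(2))
    if np.linalg.norm(s['ft_force'])>25: print("stop");break
for k in range(8):
    move_l(tcp(corner(0),.004-.002*k),v=.015);pause(.05); s=get_obs(); print(k,round(s['t'],2),s['ft_force'].round(2),s['position'][2].round(4))
    if s['ft_force'][2]>8: break
cv2.imwrite("pics/l2.png",capture("scene")[:,:,::-1])
cv2.imwrite("pics/l2w.png",capture("wrist")[:,:,::-1])
E
```

```text
1.2 35.52 [ 0.36  0.28 -0.4 ]
1.0 36.19 [0.21 0.44 0.17]
0.8 36.87 [ 1.03 -0.18  0.35]
0.6 37.61 [ 0.8  -0.18 -0.42]
0.45 38.27 [ 0.17  1.63 -0.94]
0.3 39.01 [ 0.36  0.06 -0.83]
0.2 39.63 [-0.41  0.27 -0.3 ]
0.12 40.33 [-0.51 -0.48 -0.96]
0.06 41.04 [ 0.32  0.08 -0.32]
0.025 41.74 [-1.03  0.57  0.23]
0 42.07 [-0.44  0.24 -0.26] 0.1559
1 42.4 [ 0.35 -0.33 -0.51] 0.1539
2 42.73 [ 0.7   0.83 -0.22] 0.1519
3 43.07 [-4.75  1.11 17.41] 0.1515
```

View pics/l2w.png

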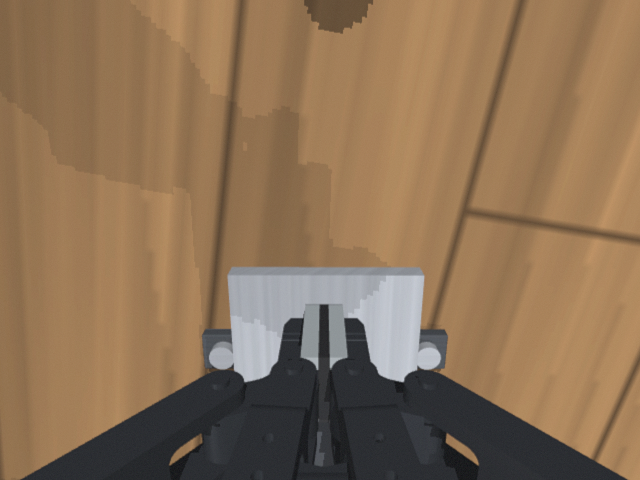

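The fingertips met firm resistance at z = 0.0785, which is the closed leaf's top, so the leaf is down on its post. I'll lift off and check the slot before taking the screw.

```bash
python3 - <<'E'
from h import *
p=get_obs()['position']; move_l([p[0],p[1],.26],v=.2)
grip(.04,30)
S=JC+jy*.05; move_l([*S,.28],v=.25)
P=camera_params("wrist");cv2.imwrite("pics/s1.png",capture("wrist")[:,:,::-1])
print(proj("w",[*(JC+jy*.088),.103],P)); loc("wrist","screw_head",1);loc("wrist","leaf_lip",1)
print(proj("w",[*(JC+jy*.146),.079],P),get_obs()['t'])
q=np.array(ik([*(JC+jy*.088),.159],ori(jx)));print(q)
E
```

```text
[[325.18069656 176.22434515]]
wrist screw_head [ 0.4692 -0.0286  0.1066] 0.73
wrist leaf_lip [0.4647 0.0165 0.0786] 0.83
[[324.9918314   70.56832779]] 44.9417
[-0.22526785  0.34289537 -0.59202039  0.63588056  0.          1.17952847]
```

View pics/s1.png

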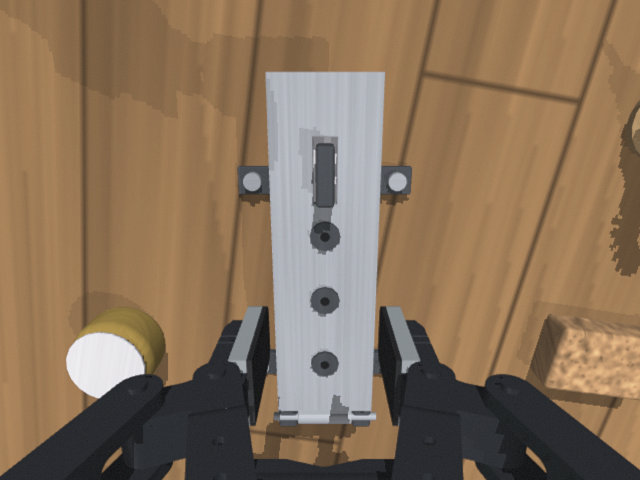

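The leaf is closed and level, its end at row 72 against a predicted 70.6, and the screw bar is centred in its slot at (325,175). I'll grip it and turn clockwise.

```bash
python3 - <<'E'
from h import *
S=[*(JC+jy*.088)]; o=ori(jx)
goto([*S,.2],o); move_l([*S,.159],v=.08); print(get_obs()['ft_force'].round(1))
grip(.004,30); s=get_obs();print('w',s['gripper_width'],s['t'],s['ft_force'].round(1))
q0=np.array(s['q'])
for d in (.3,.6,.9,1.2,1.45,1.571,1.61):
    q=q0.copy();q[5]+=d; set_joints(q); s=get_obs(); print(d,(s['q'][5]-q0[5]).round(3),s['ft_force'].round(1),s['ft_torque'].round(2),round(s['t'],2))
    if np.linalg.norm(s['ft_force'])>40: break
grip(.035); move_l([*S,.22],v=.15)
P=camera_params("wrist");cv2.imwrite("pics/s2.png",capture("wrist")[:,:,::-1]); print(get_obs()['t'])
E
```

```text
[-0.  -0.3  0.1]
w 0.010218715727926883 46.4083 [-0.5  0.3  5.2]
0.3 0.297 [1.5 0.5 0.3] [ 0.04 -0.06 -0.04] 46.8
0.6 0.596 [ 0.4  0.2 -0.1] [ 0.01 -0.16  0.  ] 47.19
0.9 0.895 [ 1.8 -0.4 -0.5] [ 0.03 -0.27 -0.03] 47.58
1.2 1.195 [ 1.   0.7 -1.6] [-0.05 -0.44 -0.04] 47.98
1.45 1.445 [ 2.1 -0.7 -1.8] [-0.14 -0.51 -0.03] 48.33
1.571 1.566 [ 3.1 -1.7 -2.1] [-0.17 -0.59 -0.01] 48.58
1.61 1.605 [ 3.6 -2.3 -1.7] [-0.37 -0.67  0.61] 48.83
49.7833
```

View pics/s2.png

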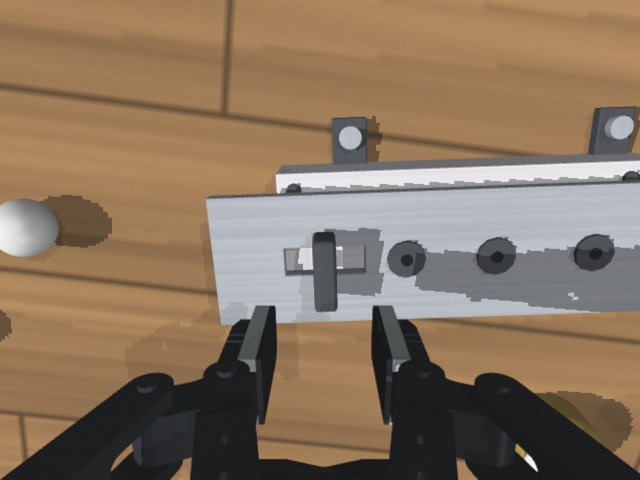

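The bar lies across the slot at (325,270) and torque rose at the stop. I'll take one last look from above and then finish.

```bash
python3 - <<'E'
from h import *
goto([*(JC+jy*.05),.34],ori(jx))
a=capture("wrist")[:,:,::-1]; b=capture("top")[:,:,::-1]
cv2.imwrite("pics/f.png",np.hstack([cv2.resize(a,(400,300)),cv2.resize(b,(400,300))]))
cv2.imwrite("pics/fc.png",cv2.resize(a[100:400,220:430],None,fx=2,fy=2))
print(get_obs()['t'])
E
```

```text
51.375
```

View pics/f.png

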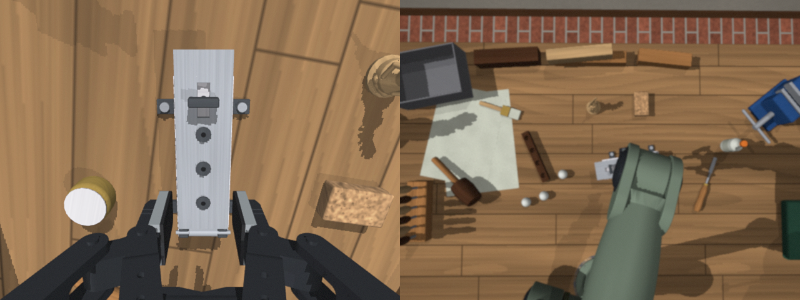

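View pics/fc.png

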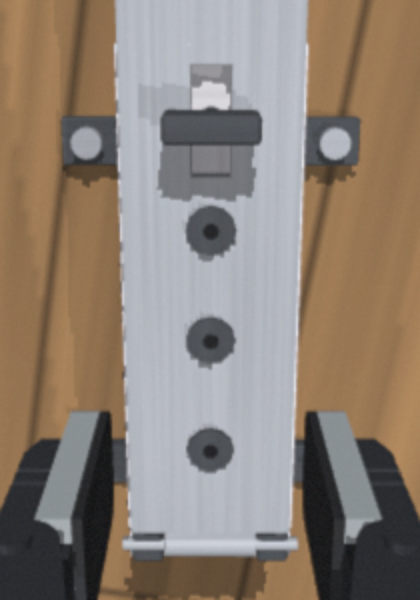

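The bar is square across the slot (crop (211,127)), the leaf is flat, the rail is empty and nothing else has moved.

```bash
python3 -c "
from cell import *
print(finish_job(),get_obs()['t'])"
```

```text
the job is handed in; nothing more can be done
the job is handed in; nothing more can be done
```

The jig is loaded and locked, and I handed the job in at about 51 s on the robot's clock, inside the 72 s limit.

- **Beads:** I moved the three wooden beads one by one from the rail into their pockets: large, then medium, then small. The wrist image showed each within about 1 px of its predicted seated position. I left the white look-alikes alone.
- **Leaf:** I pushed it down slowly with the closed fingers until the tips met firm resistance at 78.5 mm, against 79 mm expected for the closed leaf. Force was about 17 N at contact. The wrist sensor read only noise while the leaf was swinging, so I confirmed from the pictures that it was following.
- **Screw:** I turned it a quarter turn clockwise until torque rose to about 0.6 N m at the stop.
- **Last checks:** The final wrist picture shows the bar square across the slot and the leaf lying flat on the jig. The top picture shows an empty rail and everything else looking undisturbed. With the leaf closed, the beads can't be seen again, so their seating was last confirmed just before closing. No check failed or disagreed.

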